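# Level the sedimentation stand and hold the spirit level down for locking

## Robot

A 6-joint arm with a two-finger parallel gripper is mounted at the origin on the work surface. World frame = base frame: x ahead of the robot, y to its left, z up, the work surface at z = 0. Lengths are in m, angles in rad, forces in N, time in s.
With the tool pointing down it reaches from about 0.35 to 0.775 m from the base axis. Payload 5.5 kg.
Tool frame: the origin (TCP) lies midway between the tips of the shut fingers; the grasp point (between the pads) lies 19 mm behind it; z points along the fingers, y is the line along which they close (so a half turn about z gives the same grasp; the last joint's range is limited). The gripper opens to 85 mm and grips with 20 to 120 N. Pads are 22 mm wide; open, the fingers measure 114 mm over their backs; the gripper's body (76 mm by 85 mm) begins 54 mm behind the grasp point. The pads swing forward as they close: fully open they stand 13 mm farther back than shut.
Start: joints at [1.105, 0.313, 0.046, 1.304, 0, 1.431], TCP at [0.184, 0.545, 0.204] pointing down, gripper open.
Joint ranges: [-2.76, 2.76], [-0.86, 1.69], [-1.03, 1.26], [-2.2, 2.34], [-1.47, 1.5], [-3.14, 3.14]. Speed limits (rad/s): [2.57, 2.57, 3.14, 3.14, 3.14, 3.14].

## Interface

Orientations are given as a unit quaternion [w, x, y, z].
In Python, from workcell import env gives the robot as it stands.
- The arm moves only by the tool move_arm, never from a script. Its argument "targets" is a list of rows, each a list of 3 entries, a list of its own where there are three numbers: the shift along the tool's x, y, z in mm, then the turn, a rotation vector about the tool's x, y, z in units of 10 degrees (1.0 is 10 degrees), then the closure, from -1 (fully open) to 1 (shut). In form: [[[dx, dy, dz], [ax, ay, az], gripper], ...]. A call has 1 to 5 rows; each row is the pose to reach, as a shift and turn from the pose commanded when the call began, along the tool's axes at that moment; what a row does not reach only later rows make up. A row lasts 1/8 s, in which the tool goes at most 62.5 mm and 10.7 degrees, less where a joint would pass 70% of its speed; a pose out of reach is approached as far as the arm can. A call with a gripper value outside its range is refused whole. The fingers move at their own pace and stop on an object; "squeeze" is the grip in N (left out, the last holds). Time passes only in rows, so rows that repeat a pose let the fingers close. It gives the time, the measured TCP pose, the force, the opening and the grip force at its end, in the units of the state.
- env.get_state(): the state, without advancing time (a new reading comes with each control period).
- env.read_camera(name): name is "scene" or "top" or "wrist"; returns a dict with "pixels" (384x512x3 uint8, red, green, blue), "fovy" (degrees; the focal length in pixels is half the picture's height over the tangent of half this angle, whatever the lens; pixels are square), "cx", "cy" (the principal point, pixels), "dist_coeffs" ([k1, k2, p1, p2, k3] as OpenCV has them; the pictures are not rectified), "extrinsics" (4x4, takes a point from world to camera coordinates); the wrist camera has in their place "mount" (4x4, takes a point from camera to tool coordinates, whose origin is the TCP and whose axes are the flange's). Camera axes: x right, y up, looking along -z (the intrinsics and any distortion apply to the point x, -y, -z); pixel columns grow to the right and rows downward; lengths in m; the calibration is good to about 2 mm. A picture is of the moment at which its call begins: read the wrist's pose just before it. There is no depth.
- env.hand_in(): hands the job in; it is judged then, once.
Trained networks look in a picture, given as the dict that the camera call returned (one of the last four; its "shot" number tells which), for a name from the list of things; names that differ only in an ending like _2 or _b are one class to them, and where a whole thing is asked for, a point or a joint stands for the part that bears it (a point fixed in the world has none). Each returns a list of dicts, best first, with "confidence" (0 to 1); they miss things now and then, are a little off and sometimes report something else, mostly with a low value. They report only what shows in the picture. A call takes as long as a camera call.
- env.spot_in(thing, picture): "centre" ([x, y, z] in m, in world coordinates, good to about 4 mm: the middle of the surface that is visible of it).
- env.regions_of(thing, picture): "mask" (384x512 bool, what is visible of it).
- env.landmark_of(thing, picture): "centre" ([x, y, z] in m, in world coordinates, good to about 4 mm: a listed point, or the origin of a listed thing).
The state is a dict: "clock": time; "joint_pos": joint angles; "qvel": joint speeds; "tau": joint torques, N m; "tcp_pos": TCP position; "orientation": TCP orientation; "wrist_force": force on the tool from outside, world axes, zero at the start; "ft_torque": the same for the moment, N m; "finger_gap": finger opening in m; "grip_force": force on a finger pad.
Only numpy, scipy, OpenCV 4.12 (cv2) and the standard library are available. Lean on these libraries where they do the work, as an engineer would, in place of code of your own. Each camera call takes 0.05 s, during which the arm holds its last target. There are 200 camera calls.

## Task

The blood sedimentation stand stands too low at its screw foot. Lay the spirit level flat on the clear front strip of the stand's base plate, lengthwise parallel to the tube rack, then turn the knurled knob of the screw foot until the bubble stands centred between its two lines. Finish by pressing the level down firmly on the plate, about 10 N, with the bubble still centred, and stay there pressing, so that a colleague can tighten the lock nut; leave the wipes, the gel bottle and the sharps bin where they stand.

Things in the scene. Friction and masses are not known exactly. Their poses are not given: they have to be found in the camera images.
- plate: White steel base plate of the stand, 175 mm deep (its x, -75 to 100), 190 wide (its y, +-95), 12 thick. Origin: middle of its upper face, about 40 mm above the table; x to the back of the stand, y to its left end, z up. Too heavy to shift. Two fixed feet under the left end (y = 80), screw foot at the right: it tilts only sideways. At the start the right end is 1 to 2 mm too low.
- level_spot (a point): Middle of the clear front strip of the plate, on its upper face (plate's x = -30, y = 5 mm): where the middle of the level's underside goes, its length along the plate's y. The strip is clear for 90 mm from it towards the back and 45 mm to the front edge.
- rack (a point): Foot of the tube rack at the back of the plate, on its upper face (plate's x = 72, y = 0 mm): two steel posts, three rails and some glass tubes, 180 mm wide along the plate's y, 22 mm deep, 310 mm tall. All fixed to the plate.
- foot_grip (a point): Middle of the round knurled steel knob of the screw foot, 32 mm across, 22 tall, axis upright, 67 mm above the table (fixed height), on a tongue at the plate's x = -20, y = -120. Lower face 16 mm above the plate, slack lock nut between. Clockwise from above raises the plate: 1 rad moves the bubble 2.4 mm towards the foot. Stiff (0.07 N m), stays put. 2 to 4 rad clockwise are needed.
- level: Loose spirit level, aluminium bar with black ends, 140 mm long (its x), 24 wide (its y), 30 tall, 0.3 kg. Origin: centre of its underside. The vial lies in a 50 mm gap in the middle of the top (x = -25 to 25); either side of it the top is flat, 45 mm long, 30 mm high, to press on. It starts flat on the table, to the left of the stand.
- bubble (a joint): Place of the bubble along the vial, m, 0 = midway between the lines, positive towards the level's +x end; it runs to the higher end, 1 mm per mrad of slope, and settles within 1 s. The bubble is 11 mm long; the two black lines stand 15 mm apart, so it is between them within 2 mm either side.
- wipes: Bystander: white round wipes canister, 86 mm across, 170 mm tall, origin centre of its underside.
- gel: Bystander: blue gel bottle with white pump, 62 mm across, 173 mm tall, origin centre of its underside.
- sharps: Bystander: yellow sharps bin with white lid, 120 by 160 mm, 128 mm tall, origin centre of its underside.

How it is judged:
On the way, in this order (a step that is already met when the one before it is completed fails the run):
1. the level lies flat on the front strip of the plate, parallel to the rack, let go (contact force between level and plate above 0.8 N and contact force between the fingers and level below 0.1 N and angle between the x axis of level and the y axis of plate, either way round below 0.2 rad and angle between the z axis of level and the z axis of plate, either way round below 0.02 rad and x of level in the frame of plate between -0.07 and 0.045 m and y of level in the frame of plate between -0.06 and 0.06 m), for 0.2 s.
2. with the level lying on the plate, the foot is turned until the bubble is centred (contact force between level and plate above 0.8 N and value of joint bubble between -0.0025 and 0.0025 m and angle between plate's own z axis and vertical below 0.0032 rad), for 0.3 s.
At the end, for the whole second after the job is handed in: The gripper still presses the level: it bears on the plate with 5 to 40 N, lies flat on the clear front strip (middle at plate x -70 to 45, y within 60 mm), parallel to the rack within 0.2 rad; bubble within 2.5 mm of the middle, plate within 3.2 mrad of level (contact force between level and plate between 5 and 40 N and contact force between the fingers and level above 2.5 N and value of joint bubble between -0.0025 and 0.0025 m and angle between plate's own z axis and vertical below 0.0032 rad and angle between the x axis of level and the y axis of plate, either way round below 0.2 rad and angle between the z axis of level and the z axis of plate, either way round below 0.02 rad and x of level in the frame of plate between -0.07 and 0.045 m and y of level in the frame of plate between -0.06 and 0.06 m); the arm keeps its last pose, push and grip.
It fails at once if a bystander is shifted by more than 30 mm (distance of any of wipes, gel, sharps from where it was at the start of the episode above 0.03 m).
It also fails if it takes over 67 s, if anything falls off the work surface, if the arm or the gripper's body presses on something with over 40 N, if the wrist force passes 120 N, or if a joint passes its speed limit or range.

## Working session

There is one attempt and no reset: what is moved stays moved. The work goes in short steps, Python scripts to look and compute and a tool call to move; the robot and the scene stay as the last step left them, time stands still between calls to the robot, and variables do not carry over. Pictures are saved under pics/ and viewed, at most 10 in all, crops included, and the job is handed in when it is done.

Besides the shell and the picture viewer there is one more tool, called after "Call:" as name([rows], argument=value, ...), one row to a line, values as JSON. move_arm: Moves the arm, as the interface text tells. Its arguments: {"type":"object","properties":{"targets":{"type":"array","items":{"type":"array"}},"squeeze":{"type":"number"}},"required":["targets"]}

```bash
mkdir -p pics; cat > h.py <<'E'
from workcell import env
import numpy as np, cv2
from scipy.spatial.transform import Rotation as R
def pose():
    s=env.get_state(); q=s["orientation"]; return s,np.array(s["tcp_pos"]),R.from_quat([q[1],q[2],q[3],q[0]])
def save(p,n): cv2.imwrite(f"pics/{n}.png",p["pixels"][:,:,::-1])
def proj(p,X,E=None):
    E=np.array(p["extrinsics"]) if E is None else E
    f=192/np.tan(np.radians(p["fovy"])/2)
    D=np.diag([1,-1,-1,1])@E
    K=np.array([[f,0,p["cx"]],[0,f,p["cy"]],[0,0,1]])
    return cv2.projectPoints(np.array(X,float).reshape(-1,3),cv2.Rodrigues(D[:3,:3])[0],D[:3,3],K,np.array(p["dist_coeffs"],float))[0].reshape(-1,2)
def ray(p,uv,z,E=None):
    E=np.array(p["extrinsics"]) if E is None else E
    f=192/np.tan(np.radians(p["fovy"])/2);D=np.diag([1,-1,-1,1])@E
    K=np.array([[f,0,p["cx"]],[0,f,p["cy"]],[0,0,1]])
    n=cv2.undistortPoints(np.array(uv,float).reshape(-1,1,2),K,np.array(p["dist_coeffs"],float)).reshape(-1,2)
    d=np.c_[n,np.ones(len(n))]@D[:3,:3]; c=-D[:3,:3].T@D[:3,3]
    return c+d*((z-c[2])/d[:,2])[:,None]
def wristE(p,t,r):
    T=np.eye(4);T[:3,:3]=r.as_matrix();T[:3,3]=t
    return np.linalg.inv(T@np.array(p["mount"]))
def totool(X):
    s,t,r=pose(); return r.inv().apply(np.array(X)-t)*1000
E
python3 - <<'E'
from h import *
s,t,r=pose(); print(t,r.as_matrix().round(3),s["wrist_force"],s["clock"])
P={}
for n in("top","scene"):
    p=P[n]=env.read_camera(n); save(p,n+"0")
    for th in("plate","level_spot","rack","foot_grip","level","wipes","gel","sharps"):
        l=env.landmark_of(th,p); print(n,th,[(np.round(a["centre"],4).tolist(),round(a["confidence"],2)) for a in l[:2]])
    m=env.regions_of("level",p)
    if m: print(cv2.minAreaRect(np.argwhere(m[0]["mask"])[:,::-1].astype(np.float32)))
E
```

```text
[0.18379119 0.54424434 0.20290429] [[-0.947  0.32  -0.001]
 [ 0.32   0.947 -0.002]
 [ 0.    -0.002 -1.   ]] [-0.41479202  0.14475105 -0.21084031] 0.0
top plate [([0.5195, -0.0427, 0.0405], 0.63)]
top level_spot [([0.4907, -0.0364, 0.0361], 0.84), ([0.6754, -0.3877, 0.0004], 0.69)]
top rack [([0.5949, -0.0245, 0.0346], 0.69)]
top foot_grip [([0.5204, -0.1571, 0.064], 0.47)]
top level [([0.5026, 0.2815, 0.0007], 0.53)]
top wipes [([0.6064, 0.4177, 0.0016], 0.77), ([0.6749, -0.3895, 0.001], 0.61)]
top gel [([0.4731, -0.3746, 0.0044], 0.66)]
top sharps [([0.6748, -0.3888, 0.0021], 0.57)]
((175.11378479003906, 207.4453887939453), (41.145511627197266, 7.536732196807861), 64.35899353027344)
scene plate [([0.5246, -0.035, 0.0386], 0.78)]
scene level_spot [([0.4887, -0.0338, 0.0412], 0.75)]
scene rack [([0.5952, -0.0229, 0.039], 0.77), ([0.4998, 0.2859, 0.0006], 0.23)]
scene foot_grip [([0.5144, -0.1575, 0.0666], 0.61)]
scene level [([0.5012, 0.2841, 0.0042], 0.77)]
scene wipes [([0.6033, 0.4153, -0.0036], 0.83)]
scene gel [([0.4759, -0.3772, -0.0003], 0.77)]
scene sharps [([0.6763, -0.3865, 0.0007], 0.78), ([0.5244, -0.0342, 0.0358], 0.64)]
((356.0229797363281, 197.96986389160156), (47.195621490478516, 13.787484169006348), 37.30394744873047)
```

View pics/top0.png

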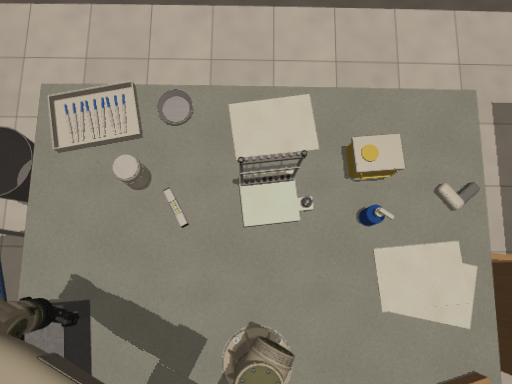

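View pics/scene0.png

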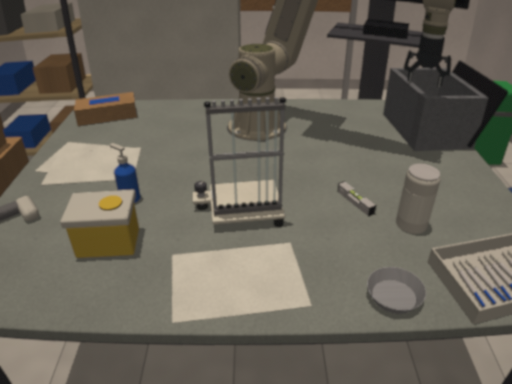

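```bash
python3 - <<'E'
from h import *
p=env.read_camera("top")
m=env.regions_of("level",p)[0]["mask"]
b=cv2.boxPoints(cv2.minAreaRect(np.argwhere(m)[:,::-1].astype(np.float32)))
X=ray(p,b,0.02)[:,:2]; print(X.round(3), X.mean(0))
m=env.regions_of("plate",p)[0]["mask"]
b=cv2.boxPoints(cv2.minAreaRect(np.argwhere(m)[:,::-1].astype(np.float32)));print(ray(p,b,.04).round(3))
print(proj(p,[[.522,-.039,.04],[.49,-.035,.04],[.595,-.0235,.04],[.517,-.157,.078]]))
E
```

```text
[[0.557 0.329]
 [0.57  0.305]
 [0.442 0.236]
 [0.429 0.26 ]] [0.49928389 0.28266858]
[[ 0.672  0.079  0.04 ]
 [ 0.703 -0.163  0.04 ]
 [ 0.464 -0.185  0.04 ]
 [ 0.436  0.049  0.04 ]]
[[269.78645013 201.21422209]
 [268.54237277 210.64247966]
 [265.32908331 179.89087661]
 [306.39744039 201.39408161]]
```

The top view shows the level at about (176,207), the stand at (270,203) with its front edge from (243,225) to (299,221), and the knob at (306,202). The scene view agrees. I'll move above the level now.

Call:
move_arm([
  [[-62,-24,5],[0,0,-0.9],-1],
  [[-120,-46,10],[0,0,-1.8],-1],
  [[-180,-69,15],[0,0,-2.7],-1],
  [[-240,-92,20],[0,0,-3.6],-1],
  [[-295,-113,25],[0,0,-4.7],-1],
])

```text
clock: 1.78
tcp_pos: [0.4219, 0.348, 0.1797]
orientation: [0.0, -0.238, 0.971, 0.0]
wrist_force: [0.3, 0.9, 0.6]
finger_gap: 0.0854
grip_force: 0.0
```

```bash
cat >> h.py <<'E'
def plan(X,yaw):
    s,t,r=pose(); Rt=R.from_matrix(np.array([[np.cos(yaw),np.sin(yaw),0],[np.sin(yaw),-np.cos(yaw),0],[0,0,-1]]))
    print("clock",round(s["clock"],2),"q",np.round(s["joint_pos"],2),"tcp",t.round(4),"F",np.round(s["wrist_force"],2),"gap",s["finger_gap"],"grip",s["grip_force"])
    print("shift mm",(r.inv().apply(np.array(X)-t)*1000).round(1),"turn",((r.inv()*Rt).as_rotvec()/np.radians(10)).round(2))
E
python3 -c "
from h import *
plan([.499,.283,.15],.494+np.pi)"
```

```text
clock 1.77 q [ 0.54  0.27 -0.08  1.23  0.    0.06] tcp [0.4219 0.348  0.1797] F [0.33 0.9  0.57] gap 0.08540249092566707 grip 0.0
shift mm [-38.3 -93.3  29.7] turn [ 0.    0.   -0.08]
```

Call:
move_arm([
  [[-20,-47,15],[0,0,0],-1],
  [[-38,-93,30],[0,0,-0.1],-1],
  [[-38,-93,30],[0,0,-0.1],-1],
])

```text
clock: 2.15
tcp_pos: [0.4984, 0.2814, 0.148]
orientation: [-0.001, -0.241, 0.97, -0.0]
wrist_force: [-0.5, 0.5, 0.6]
finger_gap: 0.0853
grip_force: 0.0
```

```bash
python3 - <<'E'
from h import *
s,t,r=pose();p=env.read_camera("wrist");save(p,"w1");E=wristE(p,t,r)
for m in env.regions_of("level",p)[:1]:
    b=cv2.boxPoints(cv2.minAreaRect(np.argwhere(m["mask"])[:,::-1].astype(np.float32)));X=ray(p,b,.03,E);print(m["confidence"],b,X.round(3),X.mean(0))
print([(a["centre"],a["confidence"]) for a in env.landmark_of("level",p)])
plan([.499,.283,.007],.494+np.pi)
E
```

```text
0.66 [[242.  94.]
 [271.  94.]
 [271. 249.]
 [242. 249.]] [[0.443 0.239 0.03 ]
 [0.431 0.26  0.03 ]
 [0.554 0.326 0.03 ]
 [0.567 0.302 0.03 ]] [0.49865611 0.28179449 0.03      ]
[([0.4983, 0.2822, 0.0001], 0.85)]
clock 2.3 q [ 0.38  0.33 -0.07  1.18  0.   -0.11] tcp [0.4962 0.2844 0.1497] F [-0.49 -0.04 -0.01] gap 0.08552520358394923 grip 0.0
shift mm [ -1.8  -2.6 142.7] turn [ 0.   -0.   -0.01]
```

View pics/w1.png

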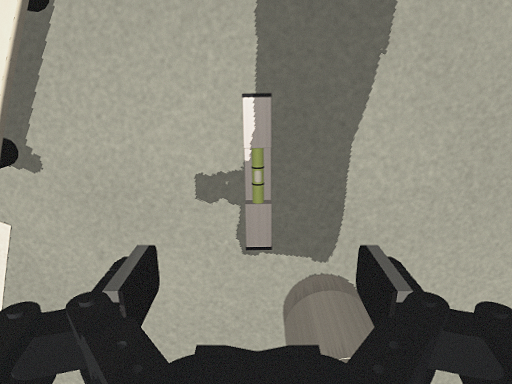

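The level lies straight in the wrist view, from (257,94) to (257,249), with its middle at (257,172). I'll descend and grip.

Call:
move_arm([
  [[-1,-2,50],[0,0,0],-1],
  [[-1,-2,100],[0,0,0],-1],
  [[-1,-2,142],[0,0,0],-1],
  [[-1,-2,142],[0,0,0],-1],
  [[-1,-2,142],[0,0,0],1],
], squeeze=40)

```text
clock: 2.92
tcp_pos: [0.4991, 0.2842, 0.0095]
orientation: [0.001, -0.244, 0.97, 0.0]
wrist_force: [0.7, 0.2, 0.5]
finger_gap: 0.0695
grip_force: 0.0
```

Call:
move_arm([
  [[0,0,0],[0,0,0],1],
  [[0,0,0],[0,0,0],1],
  [[0,0,0],[0,0,0],1],
  [[0,0,0],[0,0,0],1],
])

```text
clock: 3.42
tcp_pos: [0.4986, 0.2829, 0.0079]
orientation: [0.0, -0.244, 0.97, 0.0]
wrist_force: [0.4, -0.2, 0.4]
finger_gap: 0.0002
grip_force: 0.0
```

```bash
python3 - <<'E'
from h import *
p=env.read_camera("wrist");save(p,"w2")
q=env.read_camera("top")
print([(a["centre"],a["confidence"]) for a in env.landmark_of("level",q)])
E
```

```text
[([0.5002, 0.2818, -0.0007], 0.5)]
```

View pics/w2.png

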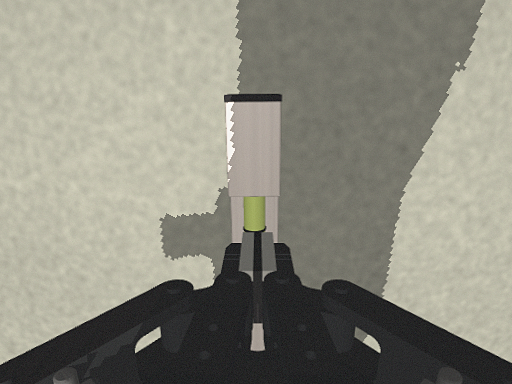

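The fingers shut inside the vial gap, with the vial at (255,215), so there is nothing to grip in the middle. The level hasn't moved. I'll open and grip the block 38 mm towards the tool's -x instead.

Call:
move_arm([
  [[0,0,0],[0,0,0],-1],
  [[0,0,0],[0,0,0],-1],
  [[0,0,0],[0,0,0],-1],
  [[0,0,0],[0,0,0],-1],
  [[-20,0,0],[0,0,0],-1],
], squeeze=90)

```text
clock: 4.2
tcp_pos: [0.5149, 0.2919, 0.0075]
orientation: [-0.001, -0.244, 0.97, -0.0]
wrist_force: [0.8, -0.4, 0.4]
finger_gap: 0.0856
grip_force: 0.0
```

Call:
move_arm([
  [[-20,0,0],[0,0,0],-1],
  [[-20,0,0],[0,0,0],1],
  [[-20,0,0],[0,0,0],1],
  [[-20,0,0],[0,0,0],1],
  [[-20,0,0],[0,0,0],1],
])

```text
clock: 4.82
tcp_pos: [0.5332, 0.3016, 0.0077]
orientation: [-0.0, -0.244, 0.97, -0.0]
wrist_force: [0.4, 0.8, -0.8]
finger_gap: 0.0121
grip_force: 0.0
```

Call:
move_arm([
  [[0,0,0],[0,0,0],1],
  [[0,0,0],[0,0,0],1],
])

```text
clock: 5.08
tcp_pos: [0.5337, 0.3018, 0.0077]
orientation: [0.0, -0.244, 0.97, 0.0]
wrist_force: [-0.7, 0.7, 0.6]
finger_gap: -0.0001
grip_force: 0.0
```

```bash
python3 - <<'E'
from h import *
s,t,r=pose();p=env.read_camera("wrist");save(p,"w3");E=wristE(p,t,r)
print(s["finger_gap"],s["grip_force"],s["wrist_force"],t)
print("TCP px",proj(p,[t,t-[0,0,-.019]],E), "table pts", proj(p,[[.4985,.282,0],[.4985,.282,.03],[.437,.249,.03],[.437,.249,0]],E))
for m in env.regions_of("level",p)[:1]:
    b=np.argwhere(m["mask"]);print(b.min(0),b.max(0))
E
```

```text
-7.526755841528599e-05 0.0 [-0.74503186  0.6627855   0.60801002] [0.53368988 0.30179285 0.00771802]
TCP px [[255.82192885 229.60891348]
 [255.70300609 245.14467122]] table pts [[254.16173623 153.01468141]
 [253.63380941 165.32875452]
 [252.96852555  -7.54648252]
 [253.66676341   9.50424771]]
```

View pics/w3.png

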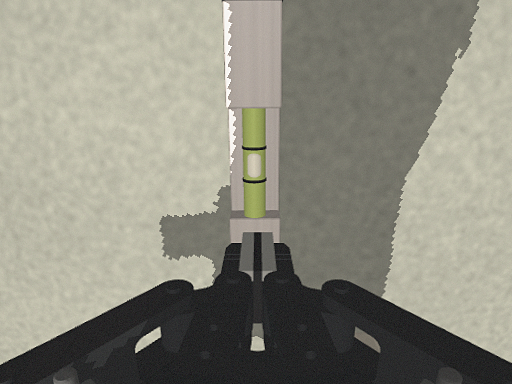

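```bash
python3 - <<'E'
from h import *
s,t,r=pose();p=env.read_camera("wrist");E=wristE(p,t,r)
c=np.array([.4985,.282,0]);a=np.array([np.cos(.494),np.sin(.494),0]);b=np.array([-a[1],a[0],0]);z=np.array([0,0,1])
for x in(-.045,-.025,.025,.035):
  for h in (.0,.03): print(x,h,proj(p,[c+a*x+b*.012+z*h,c+a*x-b*.012+z*h],E).round(1).tolist())
for d in(-.02,0,.02,.04): print("tool z",d,proj(p,[t+[0,0,d]],E).round(1).tolist())
print("cam pos tool",np.array(p["mount"]).round(3))
q=env.read_camera("scene");save({"pixels":cv2.resize(q["pixels"][130:250,280:440],(800,600),interpolation=cv2.INTER_CUBIC)},"s1")
E
```

```text
-0.045 0.0 [[278.0, 63.2], [229.5, 63.4]]
-0.045 0.03 [[282.4, 57.8], [223.7, 58.0]]
-0.025 0.0 [[277.5, 104.4], [230.3, 104.6]]
-0.025 0.03 [[281.7, 107.5], [225.0, 107.7]]
0.025 0.0 [[276.3, 198.0], [232.5, 198.1]]
0.025 0.03 [[279.9, 218.0], [228.1, 218.2]]
0.035 0.0 [[276.1, 215.1], [232.9, 215.2]]
0.035 0.03 [[279.5, 237.8], [228.7, 237.9]]
tool z -0.02 [[255.9, 216.3]]
tool z 0 [[255.8, 229.6]]
tool z 0.02 [[255.7, 246.1]]
tool z 0.04 [[255.5, 266.8]]
cam pos tool [[-0.001  0.959  0.282  0.073]
 [ 1.     0.001 -0.     0.001]
 [-0.001  0.282 -0.959 -0.169]
 [ 0.     0.     0.     1.   ]]
```

View pics/s1.png

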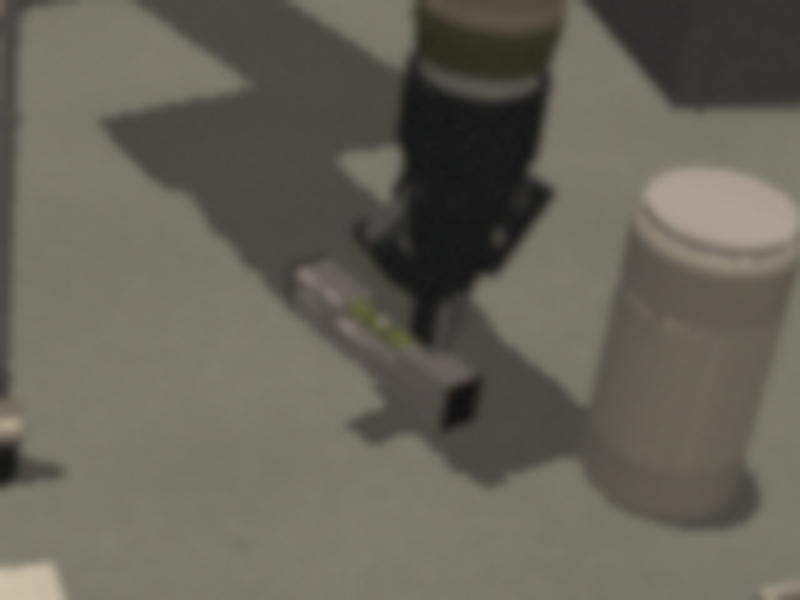

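The wrist view shows the pad tips at row 233, where my projection puts them about 25–30 mm behind the reported TCP. The scene crop agrees: the fingers have shut above the level, so the tool reaches about that much less than stated. I'll open and go down 25 mm, watching the force.

Call:
move_arm([
  [[0,0,0],[0,0,0],-1],
  [[0,0,0],[0,0,0],-1],
  [[0,0,0],[0,0,0],-1],
  [[0,0,0],[0,0,0],-1],
  [[0,0,12],[0,0,0],-1],
])

```text
clock: 5.9
tcp_pos: [0.5347, 0.3022, -0.0038]
orientation: [0.001, -0.244, 0.97, 0.0]
wrist_force: [0.5, -0.1, -0.4]
finger_gap: 0.0853
grip_force: 0.0
```

Call:
move_arm([
  [[4,0,6],[0,0,0],-1],
  [[8,0,12],[0,0,0],-1],
  [[8,0,12],[0,0,0],-1],
])

```text
clock: 6.28
tcp_pos: [0.5255, 0.2975, -0.0173]
orientation: [-0.001, -0.244, 0.97, -0.0]
wrist_force: [0.0, -0.0, -0.0]
finger_gap: 0.0853
grip_force: 0.0
```

Call:
move_arm([
  [[0,0,0],[0,0,0],1],
  [[0,0,0],[0,0,0],1],
  [[0,0,0],[0,0,0],1],
  [[0,0,0],[0,0,0],1],
  [[0,0,0],[0,0,0],1],
])

```text
clock: 6.9
tcp_pos: [0.5273, 0.2981, -0.0157]
orientation: [0.001, -0.244, 0.97, -0.0]
wrist_force: [-0.3, -1.0, 4.1]
finger_gap: 0.0218
grip_force: 90.2
```

Gripped: gap 22 mm, grip 90 N. Lifting and moving towards the stand.

Call:
move_arm([
  [[0,0,-40],[0,0,0],1],
  [[0,0,-100],[0,0,0],1],
  [[0,0,-150],[0,0,0],1],
  [[0,0,-180],[0,0,0],1],
  [[0,0,-180],[0,0,0],1],
])

```text
clock: 7.52
tcp_pos: [0.5281, 0.2987, 0.1656]
orientation: [0.002, -0.244, 0.97, 0.0]
wrist_force: [0.6, -0.5, -3.7]
finger_gap: 0.0221
grip_force: 89.4
```

```bash
python3 - <<'E'
from h import *
s,t,r=pose();p=env.read_camera("wrist");E=wristE(p,t,r);save(p,"w4")
q=env.read_camera("top")
print([(a["centre"],a["confidence"]) for a in env.landmark_of("level",p)[:1]+env.landmark_of("level",q)[:1]],t)
# plate yaw from top view: front edge line of bright plate
g=cv2.cvtColor(q["pixels"],cv2.COLOR_RGB2GRAY).astype(float)
pts=[]
for u in range(247,297):
    c=g[210:236,u]; d=np.diff(c); pts.append((u,210+np.argmin(d)+.5))
pts=np.array(pts); X=ray(q,pts,.04); k=np.polyfit(X[:,1],X[:,0],1); res=abs(X[:,0]-np.polyval(k,X[:,1])); k=np.polyfit(X[res<.004,1],X[res<.004,0],1); print("front edge x=k*y+c",k,res.max())
plan([.45,.0,.19],np.pi*1.5+.1)
E
```

```text
[([0.4997, 0.2807, 0.1807], 0.9), ([0.5029, 0.285, 0.1798], 0.56)] [0.52806653 0.29870897 0.16559231]
front edge x=k*y+c [-0.12621701  0.44288758] 0.0016872595310529204
clock 7.72 q [ 0.38  0.39  0.05  1.23  0.   -0.11] tcp [0.5252 0.2974 0.1609] F [ 0.11 -0.23 -2.51] gap 0.02183156878988308 grip 89.28239911794662
shift mm [ 207.  -226.5  -28.4] turn [ 0.02 -0.02 -6.75]
```

```bash
python3 -c "
from h import *
plan([.486,.008,.165],np.pi*1.5+.12)"
```

```text
clock 7.72 q [ 0.38  0.39  0.05  1.23  0.   -0.11] tcp [0.5252 0.2974 0.1609] F [ 0.11 -0.23 -2.51] gap 0.02183156878988308 grip 89.28239911794662
shift mm [ 171.4 -236.5   -3.5] turn [ 0.02 -0.02 -6.87]
```

Call:
move_arm([
  [[30,-42,0],[0,0,-1],1],
  [[62,-85,0],[0,0,-2],1],
  [[94,-130,0],[0,0,-3],1],
  [[125,-173,0],[0,0,-4],1],
  [[156,-215,0],[0,0,-5],1],
])

```text
clock: 8.35
tcp_pos: [0.4895, 0.0346, 0.1616]
orientation: [-0.001, -0.631, 0.776, 0.001]
wrist_force: [1.0, 0.5, -3.5]
finger_gap: 0.0219
grip_force: 89.3
```

```bash
python3 -c "
from h import *
plan([.486,.008,.165],np.pi*1.5+.12)"
```

```text
clock 8.35 q [-0.09  0.17 -0.24  1.16  0.   -1.46] tcp [0.4895 0.0346 0.1616] F [ 1.04  0.47 -3.54] gap 0.021884140713169117 grip 89.25338566303253
shift mm [26.8 -2.  -3.4] turn [ 0.02  0.   -1.86]
```

Call:
move_arm([
  [[14,-1,0],[0,0,-1],1],
  [[26,-2,0],[0,0,-1.87],1],
  [[26,-2,0],[0,0,-1.87],1],
  [[26,-2,0],[0,0,-1.87],1],
])

```text
clock: 8.85
tcp_pos: [0.487, 0.0107, 0.1626]
orientation: [0.0, 0.746, -0.666, -0.001]
wrist_force: [-0.1, -0.1, -2.4]
finger_gap: 0.0222
grip_force: 89.4
```

```bash
python3 - <<'E'
from h import *
s,t,r=pose();p=env.read_camera("wrist");E=wristE(p,t,r);save(p,"w5")
for th in("level","level_spot","foot_grip","plate"): print(th,[(np.round(a["centre"],4),a["confidence"]) for a in env.landmark_of(th,p)[:1]])
q=env.read_camera("top")
for th in("level",): print(th,[(np.round(a["centre"],4),a["confidence"]) for a in env.landmark_of(th,q)[:1]])
plan([.486,.008,.165],np.pi*1.5+.12)
E
```

```text
level [(array([ 0.4872, -0.0227,  0.1777]), 0.77)]
level_spot []
foot_grip []
plate [(array([ 0.5176, -0.0363,  0.0355]), 0.55)]
level []
clock 9.2 q [-0.14  0.16 -0.25  1.16  0.   -1.83] tcp [0.4877 0.0106 0.1636] F [ 0.17 -0.2  -2.72] gap 0.021750163348353436 grip 89.39437597990036
shift mm [ 2.4  2.  -1.4] turn [-0.    0.   -0.02]
```

View pics/w5.png

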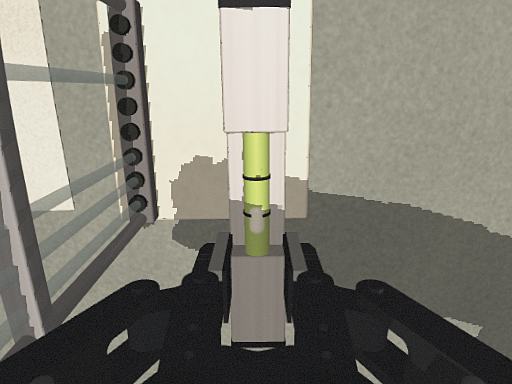

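The wrist view shows the level (columns 222–289) parallel to the plate's front edge (column 308), and the rack is clear on the left. Lowering.

Call:
move_arm([
  [[2,2,50],[0,0,0],1],
  [[2,2,100],[0,0,0],1],
  [[2,2,126],[0,0,0],1],
  [[2,2,130],[0,0,0],1],
  [[2,2,130],[0,0,0],1],
])

```text
clock: 9.82
tcp_pos: [0.4866, 0.008, 0.0343]
orientation: [-0.0, 0.747, -0.665, 0.0]
wrist_force: [0.2, 0.6, -2.2]
finger_gap: 0.0219
grip_force: 89.2
```

Call:
move_arm([
  [[0,0,2],[0,0,0],1],
  [[0,0,4],[0,0,0],1],
  [[0,0,6],[0,0,0],1],
  [[0,0,6],[0,0,0],1],
])

```text
clock: 10.32
tcp_pos: [0.4858, 0.0081, 0.0276]
orientation: [-0.0, 0.747, -0.665, -0.0]
wrist_force: [0.4, 0.4, -3.6]
finger_gap: 0.0216
grip_force: 89.2
```

Call:
move_arm([
  [[0,0,1.5],[0,0,0],1],
  [[0,0,3],[0,0,0],1],
  [[0,0,3],[0,0,0],1],
])

```text
clock: 10.7
tcp_pos: [0.4857, 0.0081, 0.0244]
orientation: [0.0, 0.747, -0.665, -0.0]
wrist_force: [-0.5, -0.1, -2.8]
finger_gap: 0.0216
grip_force: 89.2
```

Call:
move_arm([
  [[0,0,1],[0,0,0],1],
  [[0,0,1.5],[0,0,0],1],
  [[0,0,1.5],[0,0,0],1],
])

```text
clock: 11.08
tcp_pos: [0.4859, 0.008, 0.0241]
orientation: [-0.0, 0.747, -0.665, 0.0]
wrist_force: [-3.8, -0.6, 7.0]
finger_gap: 0.0215
grip_force: 90.8
```

Contact (about 10 N). Releasing with a partial opening, then rising.

Call:
move_arm([
  [[0,0,0],[0,0,0],0.3],
  [[0,0,0],[0,0,0],0.0],
  [[0,0,0],[0,0,0],0.0],
  [[0,0,0],[0,0,0],0.0],
])

```text
clock: 11.58
tcp_pos: [0.486, 0.008, 0.023]
orientation: [-0.0, 0.747, -0.665, -0.0]
wrist_force: [-0.9, 0.2, -0.3]
finger_gap: 0.0428
grip_force: 0.0
```

Call:
move_arm([
  [[0,0,-40],[0,0,0],0.0],
  [[0,0,-90],[0,0,0],0],
  [[0,0,-130],[0,0,0],0],
  [[0,0,-150],[0,0,0],0],
  [[0,0,-150],[0,0,0],0],
])

```text
clock: 12.2
tcp_pos: [0.4872, 0.0078, 0.1746]
orientation: [-0.001, 0.747, -0.665, 0.002]
wrist_force: [0.8, 0.3, -0.4]
finger_gap: 0.0426
grip_force: 0.0
```

```bash
python3 - <<'E'
from h import *
s,t,r=pose();p=env.read_camera("wrist");E=wristE(p,t,r);save(p,"w6")
for th in("level","bubble","level_spot","foot_grip","plate"): print(th,[(np.round(a["centre"],4),a["confidence"]) for a in env.landmark_of(th,p)[:1]])
k=env.regions_of("foot_grip",p)
for m in k[:1]:
    b=np.argwhere(m["mask"]).astype(np.float32)[:,::-1]; print("knob px",b.min(0),b.max(0),m["confidence"])
plan([.513,-.157,.17],np.pi*1.5+.12)
E
```

```text
level [(array([ 0.486 , -0.0247,  0.0391]), 0.63)]Traceback (most recent call last):
  File "<stdin>", line 3, in <module>
ValueError: it knows: foot_grip, gel, level, level_spot, plate, rack, sharps, wipes
```

View pics/w6.png

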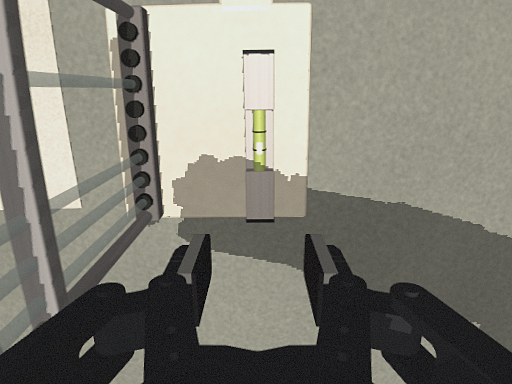

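The level lies flat at (259,135), parallel to the front edge at column 308. The bubble is at (259,150), towards the left end, so the right end is low as expected. Next I'll move towards the knob, which is out of view at the top.

```bash
python3 - <<'E'
from h import *
plan([.511,-.10,.175],np.pi*1.5+.12)
E
```

```text
clock 12.3 q [-0.15  0.15 -0.24  1.18  0.   -1.84] tcp [0.4855 0.0081 0.1723] F [-0.29 -0.47 -0.21] gap 0.042895183956645426 grip 0.0
shift mm [110.3 -12.8  -2.8] turn [ 0.    0.   -0.02]
```

Call:
move_arm([
  [[40,-4,0],[0,0,0],0],
  [[80,-9,0],[0,0,0],0],
  [[110,-13,-3],[0,0,0],0],
  [[110,-13,-3],[0,0,0],0],
  [[110,-13,-3],[0,0,0],0],
])

```text
clock: 12.92
tcp_pos: [0.5105, -0.0991, 0.1747]
orientation: [0.0, 0.747, -0.665, -0.001]
wrist_force: [-0.6, 0.5, 0.3]
finger_gap: 0.0428
grip_force: 0.0
```

```bash
python3 - <<'E'
from h import *
s,t,r=pose();p=env.read_camera("wrist");E=wristE(p,t,r);save(p,"w7")
print("foot",[(np.round(a["centre"],4),a["confidence"]) for a in env.landmark_of("foot_grip",p)[:1]])
for m in env.regions_of("foot_grip",p)[:1]:
    b=np.argwhere(m["mask"])[:,::-1]; print("knob px",b.min(0),b.max(0),m["confidence"])
g=cv2.cvtColor(p["pixels"],cv2.COLOR_RGB2GRAY)
for z in(.056,.078):print(z,proj(p,[[.513,-.157,z]],E))
plan([.513,-.157,.175],np.pi*1.5+.12)
E
```

```text
foot [(array([ 0.5183, -0.0354,  0.0372]), 0.21)]
knob px [235  84] [279 128] 0.79
0.056 [[260.33808641 105.89068602]]
0.078 [[260.67563312 107.3185557 ]]
clock 13.07 q [-0.35  0.22 -0.15  1.2   0.   -2.03] tcp [ 0.511  -0.0987  0.1756] F [ 0.25 -0.16 -0.21] gap 0.0426552953111061 grip 0.0
shift mm [58.2  4.9  0.6] turn [ 0.01  0.   -0.01]
```

View pics/w7.png

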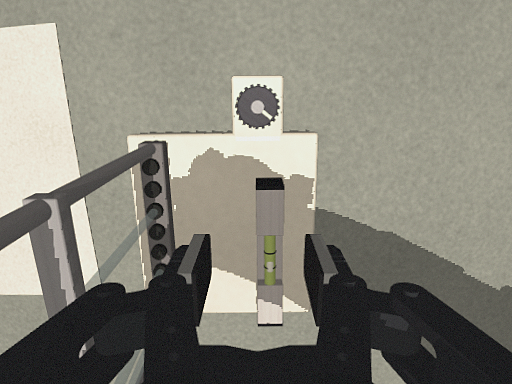

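The knob is at (257,106). The level's right end is at row 180, so there's room to swing. I'll read the bubble numerically.

```bash
python3 - <<'E'
import cv2
for n,c,a,b in(("w6",259,106,174),("w7",270,232,288)):
    im=cv2.imread(f"pics/{n}.png").astype(int); 
    print(n,[(i+a,*v) for i,v in enumerate(im[a:b,c-2:c+3].mean(1).astype(int).tolist())])
E
```

```text
w6 [(106, 215, 223, 231), (107, 218, 225, 233), (108, 224, 227, 236), (109, 163, 179, 189), (110, 112, 202, 189), (111, 125, 226, 215), (112, 126, 223, 212), (113, 127, 222, 212), (114, 126, 222, 212), (115, 127, 222, 212), (116, 127, 223, 213), (117, 124, 220, 209), (118, 123, 218, 208), (119, 126, 221, 212), (120, 125, 222, 212), (121, 125, 221, 210), (122, 125, 221, 211), (123, 125, 221, 212), (124, 126, 222, 212), (125, 125, 221, 211), (126, 126, 221, 211), (127, 125, 221, 212), (128, 124, 221, 211), (129, 128, 225, 215), (130, 133, 238, 228), (131, 71, 117, 109), (132, 46, 53, 53), (133, 123, 225, 211), (134, 127, 227, 216), (135, 123, 219, 208), (136, 122, 219, 209), (137, 124, 220, 211), (138, 124, 221, 211), (139, 123, 220, 210), (140, 121, 221, 210), (141, 121, 218, 209), (142, 216, 231, 232), (143, 232, 236, 235), (144, 228, 237, 234), (145, 226, 236, 234), (146, 227, 236, 234), (147, 227, 236, 234), (148, 228, 237, 235), (149, 226, 237, 234), (150, 220, 233, 230), (151, 229, 238, 236), (152, 229, 238, 236), (153, 228, 235, 235), (154, 205, 224, 229), (155, 123, 216, 206), 
[... 878 characters left out ...]
 80, 147, 137), (256, 77, 138, 130), (257, 76, 137, 128), (258, 75, 136, 128), (259, 74, 135, 127), (260, 72, 136, 126), (261, 87, 139, 133), (262, 153, 163, 171), (263, 149, 164, 170), (264, 144, 160, 166), (265, 143, 160, 165), (266, 145, 161, 167), (267, 146, 161, 167), (268, 138, 154, 159), (269, 144, 158, 164), (270, 147, 160, 167), (271, 136, 154, 160), (272, 91, 139, 133), (273, 73, 136, 126), (274, 75, 137, 129), (275, 75, 136, 128), (276, 74, 136, 127), (277, 75, 136, 126), (278, 76, 137, 127), (279, 77, 137, 129), (280, 75, 136, 126), (281, 77, 137, 127), (282, 76, 137, 128), (283, 76, 139, 129), (284, 74, 132, 124), (285, 103, 125, 127), (286, 125, 129, 137), (287, 123, 130, 138)]
```

Call:
move_arm([
  [[30,1,0],[0,0,0],-0.4],
  [[59,2.5,0],[0,0,0],-0.4],
  [[59,2.5,40],[0,0,0],-0.4],
  [[59,2.5,85],[0,0,0],-0.4],
  [[59,2.5,85],[0,0,0],-0.4],
])

```text
clock: 13.7
tcp_pos: [0.5128, -0.1565, 0.088]
orientation: [0.001, 0.747, -0.664, -0.004]
wrist_force: [0.2, 0.1, -0.1]
finger_gap: 0.0596
grip_force: 0.0
```

Bubble offset is about 6.0 mm to the left, so roughly 2.5 rad (143°) clockwise is needed.

Call:
move_arm([
  [[0,0,30],[0,0,0],-0.4],
  [[0,0,46],[0,0,0],-0.4],
  [[0,0,46],[0,0,0],-0.4],
  [[0,0,46],[0,0,0],1],
  [[0,0,46],[0,0,0],1],
], squeeze=60)

```text
clock: 14.32
tcp_pos: [0.5174, -0.1589, 0.0469]
orientation: [-0.001, 0.747, -0.665, 0.001]
wrist_force: [-0.9, 1.3, 5.1]
finger_gap: 0.0277
grip_force: 58.8
```

Call:
move_arm([
  [[0,0,0],[0,0,0],1],
  [[0,0,0],[0,0,0],1],
])

```text
clock: 14.58
tcp_pos: [0.5174, -0.159, 0.0469]
orientation: [-0.001, 0.747, -0.665, 0.001]
wrist_force: [0.4, 0.8, 5.4]
finger_gap: 0.0276
grip_force: 58.8
```

```bash
python3 - <<'E'
from h import *
p=env.read_camera("wrist");s,t,r=pose();E=wristE(p,t,r);save(p,"w8")
plan([.513,-.157,.042],np.pi*1.5+.12); print(s["ft_torque"])
c=(proj(p,[[.513,-.157,.078]],E));print(c)
for m in env.regions_of("foot_grip",p)[:1]:
    b=np.argwhere(m["mask"])[:,::-1]; print("knob px",b.min(0),b.max(0),m["confidence"])
E
```

```text
clock 14.62 q [-0.45  0.35 -0.31  0.91  0.   -2.13] tcp [ 0.5174 -0.159   0.0469] F [-0.53  0.97  5.53] gap 0.027464055998323134 grip 58.77681255340576
shift mm [-2.5  4.2  4.9] turn [-0.02 -0.01 -0.02]
[0.29629063 0.02731711 0.0344608 ]
[[263.42402782 258.7693594 ]]
knob px [226 207] [290 287] 0.56
```

View pics/w8.png

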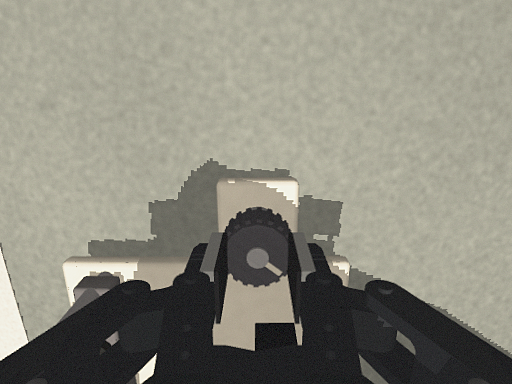

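The knob (axis at (257,257)) is centred between the pads. Turning it clockwise.

Call:
move_arm([
  [[0,0,0],[0,0,0.9],1],
  [[0,0,0],[0,0,1.8],1],
  [[0,0,0],[0,0,2.8],1],
  [[0,0,0],[0,0,3.8],1],
  [[0,0,0],[0,0,4.8],1],
])

```text
clock: 15.3
tcp_pos: [0.5163, -0.1586, 0.0469]
orientation: [0.001, -0.41, 0.912, -0.0]
wrist_force: [-2.5, 1.9, 7.9]
finger_gap: 0.0278
grip_force: 59.2
```

```bash
python3 - <<'E'
from h import *
s,t,r=pose()
print(s["ft_torque"]); plan([.513,-.157,.042],np.pi*1.5+.12)
E
```

```text
[0.36011028 0.57604351 0.13309939]
clock 15.3 q [-0.45  0.34 -0.31  0.91  0.   -1.29] tcp [ 0.5163 -0.1586  0.0469] F [-2.52  1.89  7.94] gap 0.027794246851141353 grip 59.19202923774719
shift mm [1.  3.6 4.9] turn [-0.01  0.   -4.85]
```

Torque is present and the forces are small. Continuing.

Call:
move_arm([
  [[0,0,0],[0,0,0.9],1],
  [[0,0,0],[0,0,1.8],1],
  [[0,0,0],[0,0,2.8],1],
  [[0,0,0],[0,0,3.8],1],
  [[0,0,0],[0,0,4.8],1],
])

```text
clock: 15.92
tcp_pos: [0.5159, -0.1576, 0.0469]
orientation: [0.0, -0.003, 1.0, 0.001]
wrist_force: [-3.7, 4.8, 9.1]
finger_gap: 0.0276
grip_force: 59.5
```

Call:
move_arm([
  [[0,0,0],[0,0,0.9],1],
  [[0,0,0],[0,0,1.8],1],
  [[0,0,0],[0,0,2.8],1],
  [[0,0,0],[0,0,3.8],1],
  [[0,0,0],[0,0,4.7],1],
])

```text
clock: 16.55
tcp_pos: [0.5163, -0.1567, 0.0469]
orientation: [0.0, 0.395, 0.919, 0.002]
wrist_force: [-1.1, 8.2, 10.1]
finger_gap: 0.0278
grip_force: 59.4
```

Call:
move_arm([
  [[0,0,0],[0,0,0],1],
  [[0,0,0],[0,0,0],-0.4],
  [[0,0,0],[0,0,0],-0.4],
  [[0,0,-20],[0,0,0],-0.4],
  [[0,0,-60],[0,0,0],-0.4],
])

```text
clock: 17.18
tcp_pos: [0.5145, -0.1584, 0.1041]
orientation: [-0.002, 0.394, 0.919, -0.0]
wrist_force: [-0.0, 0.3, -0.4]
finger_gap: 0.0595
grip_force: 0.0
```

Call:
move_arm([
  [[0,0,-45],[0,0,0],-0.4],
  [[0,0,-85],[0,0,0],-0.4],
  [[0,0,-85],[0,0,0],-0.4],
])

```text
clock: 17.55
tcp_pos: [0.5182, -0.1601, 0.1939]
orientation: [0.004, 0.394, 0.919, -0.0]
wrist_force: [0.2, -0.2, -0.5]
finger_gap: 0.0598
grip_force: 0.0
```

```bash
cat >> h.py <<'E'
def bubble(n):
    s,t,r=pose();p=env.read_camera("wrist");E=wristE(p,t,r);save(p,n)
    L=env.landmark_of("level",p); print("level",[(np.round(a["centre"],4),a["confidence"]) for a in L[:1]])
    im=p["pixels"].astype(int); g=(im[:,:,1]-im[:,:,2]>38)&(abs(im[:,:,0]-im[:,:,1])<40)
    y,x=np.nonzero(g); print("vial px",len(x))
    rect=cv2.minAreaRect(np.c_[x,y].astype(np.float32)); print(rect)
    b=cv2.boxPoints(rect); e=sorted([((b[i]+b[(i+1)%4])/2,np.linalg.norm(b[i]-b[(i+1)%4])) for i in range(4)],key=lambda v:v[1])[:2]
    A,B=e[0][0],e[1][0]; N=121; P=A+(B-A)*np.linspace(-.05,1.05,N)[:,None]
    v=cv2.remap(p["pixels"].astype(np.float32),P[:,0].astype(np.float32)[None],P[:,1].astype(np.float32)[None],cv2.INTER_LINEAR)[0]
    print("A",A,"B",B); print("lum-blue diff (0.9% vial/step):",(v[:,1]-v[:,2]).astype(int).tolist()); print((v[:,1]).astype(int).tolist())
    return p,E
E
python3 -c "
from h import *
bubble('w9'); plan([.513,-.157,.175],np.pi*1.5+.12)"
```

```text
level [(array([ 0.4878, -0.0274,  0.0424]), 0.91)]
vial px 3402
((309.15435791015625, 193.52586364746094), (94.80036926269531, 395.75384521484375), 25.463346481323242)
A [394.2283    14.870607] B [224.08041 372.18112]
lum-blue diff (0.9% vial/step): [0, 16, 17, 17, 16, 17, 16, 16, 17, 18, 16, 17, 17, 16, 16, 17, 15, 17, 17, 17, 16, 17, 16, 15, 17, 16, 17, 16, 17, 20, 16, 16, 18, 17, 16, 18, 17, 16, 17, 16, 18, 17, 18, 17, 19, 17, 17, 18, 17, 17, 16, 19, 17, 16, 13, 11, 15, 15, 14, 14, 14, 14, 15, 14, 14, 13, 14, 14, 14, 13, 16, 14, 16, 13, 15, 15, 15, 15, 13, 14, 16, 15, 15, 15, 14, 16, 17, 14, 15, 16, 15, 16, 15, 15, 11, 9, 9, 7, 51, 51, 53, 51, 57, 49, 54, 53, 51, 13, 0, 2, -2, -2, 1, 0, -4, -1, -2, 0, -1, 0, 0]
[0, 232, 231, 232, 230, 228, 229, 231, 229, 231, 230, 231, 231, 230, 229, 231, 230, 229, 231, 230, 232, 233, 231, 232, 233, 232, 233, 234, 234, 233, 148, 154, 156, 152, 155, 157, 156, 153, 156, 155, 156, 156, 157, 159, 158, 157, 156, 155, 156, 157, 155, 153, 155, 156, 112, 132, 162, 163, 158, 154, 154, 154, 149, 154, 148, 155, 154, 153, 159, 153, 155, 156, 158, 148, 153, 152, 153, 158, 155, 156, 150, 158, 156, 160, 157, 162, 162, 151, 157, 158, 155, 164, 152, 159, 113, 98, 102, 100, 85, 86, 86, 89, 85, 84, 86, 89, 88, 43, 28, 32, 31, 30, 26, 28, 29, 29, 30, 30, 15, 0, 0]
clock 17.65 q [-0.45  0.25 -0.07  1.25 -0.    0.36] tcp [ 0.5161 -0.159   0.1902] F [ 0.77  0.58 -0.03] gap 0.059789046619198614 grip 0.0
shift mm [ 3.6 -0.9 15.2] turn [-1.000e-02  0.000e+00 -1.432e+01]
```

```bash
cat >> h.py <<'E'
def bub2(n):
    v=cv2.imread(f"pics/{n}.png").astype(float); g=((v[:,:,1]-v[:,:,0])/(v[:,:,1]+1)>.36)&(v[:,:,1]>60)
    k,l,st,c=cv2.connectedComponentsWithStats(cv2.morphologyEx(g.astype(np.uint8),cv2.MORPH_CLOSE,np.ones((9,9))))
    i=1+np.argmax(st[1:,4]); y,x=np.nonzero(l==i); rect=cv2.minAreaRect(np.c_[x,y].astype(np.float32)); print(rect)
    b=cv2.boxPoints(rect); e=sorted([((b[i]+b[(i+1)%4])/2,np.linalg.norm(b[i]-b[(i+1)%4])) for i in range(4)],key=lambda q:q[1])[:2]
    A,B=sorted([e[0][0],e[1][0]],key=lambda q:q[1]); P=(A+(B-A)*np.linspace(0,1,101)[:,None]).astype(np.float32)
    w=cv2.remap(v.astype(np.float32),P[None,:,0],P[None,:,1],cv2.INTER_LINEAR)[0]
    print("A",A,"B",B,"0.5mm steps, sat%:",(100*(w[:,1]-w[:,0])/w[:,1]).astype(int).tolist()); print("green",w[:,1].astype(int).tolist())
E
python3 -c "
from h import *
bub2('w6');bub2('w9')"
```

```text
((258.6864013671875, 139.99684143066406), (60.177791595458984, 11.642394065856934), 89.02897644042969)
A [258.1765  109.91226] B [259.1963  170.08142] 0.5mm steps, sat%: [41, 43, 42, 41, 41, 41, 41, 41, 41, 40, 40, 41, 41, 41, 41, 40, 41, 41, 40, 40, 41, 41, 41, 41, 41, 41, 41, 41, 41, 41, 41, 41, 41, 42, 41, 38, 29, 28, 42, 43, 41, 41, 41, 42, 42, 41, 41, 42, 42, 42, 43, 41, 32, 9, 1, 0, 1, 2, 2, 2, 2, 2, 2, 2, 2, 2, 2, 2, 2, 2, 1, 2, 2, 0, 17, 40, 43, 44, 43, 42, 43, 42, 41, 42, 42, 41, 42, 43, 43, 44, 44, 43, 44, 44, 43, 43, 43, 44, 44, 46, 45]
green [208, 221, 231, 229, 227, 226, 227, 227, 227, 228, 229, 228, 227, 227, 227, 227, 227, 227, 227, 227, 227, 227, 227, 227, 227, 227, 226, 225, 227, 227, 226, 229, 233, 241, 201, 133, 87, 89, 195, 234, 233, 229, 226, 225, 225, 226, 227, 226, 225, 225, 225, 224, 226, 234, 237, 237, 238, 238, 238, 238, 238, 238, 237, 237, 237, 237, 238, 239, 238, 238, 239, 238, 237, 232, 228, 225, 225, 225, 225, 224, 224, 224, 225, 227, 232, 230, 171, 134, 127, 131, 136, 136, 136, 135, 135, 135, 136, 137, 137, 138, 137]
((236.1797637939453, 325.96081542968
[... 234 characters left out ...]
1, 62, 62, 57, 63, 65, 61, 57, 60, 61, 57, 59, 63, 62, 60, 59, 62, 60, 58, 57, 59, 65, 62, 55, 67, 56, 62, 60, 61, 57, 60, 64, 62, 59, 63, 61, 60, 58, 59, 60, 63, 57, 62, 61, 59, 59, 67, 66, 55, 62, 60, 58, 59, 62, 60, 52, 32, 12, 8, 9, 10, 9, 9, 9, 9, 8, 10, 9, 8, 8, 7]
green [156, 157, 156, 155, 147, 121, 100, 95, 96, 100, 99, 98, 95, 95, 99, 96, 93, 93, 97, 99, 96, 96, 98, 94, 90, 85, 85, 85, 86, 86, 87, 86, 84, 86, 86, 81, 82, 87, 86, 86, 88, 87, 85, 86, 86, 85, 83, 86, 89, 89, 89, 81, 83, 88, 83, 86, 83, 86, 85, 85, 87, 87, 86, 87, 86, 87, 87, 85, 85, 86, 86, 88, 85, 85, 85, 85, 83, 82, 86, 87, 86, 86, 88, 88, 88, 86, 87, 113, 148, 160, 153, 155, 163, 164, 164, 147, 110, 96, 91, 93, 91]
```

```bash
sed -i 's/&(v\[:,:,1\]>60)/\&(v[:,:,1]>60)\&(v[:,:,1]>v[:,:,2])/' h.py; python3 - <<'E'
from h import *
bub2('w9')
s,t,r=pose();p=env.read_camera("wrist");E=wristE(p,t,r)
print(proj(p,[[.488,-.027,.065],[.488+.003,-.052,.065],[.488-.003,-.002,.065]],E))
E
```

```text
((347.8275146484375, 26.456327438354492), (14.391895294189453, 67.7540512084961), 37.405357360839844)
A [368.40613     -0.45415282] B [327.2489    53.366806] 0.5mm steps, sat%: [3, 3, 2, 7, 33, 45, 44, 44, 43, 43, 42, 42, 42, 42, 42, 43, 42, 42, 42, 42, 42, 43, 43, 42, 43, 43, 43, 42, 43, 43, 42, 42, 43, 42, 42, 43, 43, 33, -7, 41, 46, 45, 37, 14, 1, 3, 3, 4, 4, 4, 5, 4, 5, 4, 4, 4, 4, 4, 4, 4, 3, 4, 14, 36, 46, 43, 18, 9, 39, 43, 43, 43, 43, 42, 41, 41, 42, 42, 42, 42, 42, 43, 43, 44, 43, 43, 41, 41, 42, 42, 43, 43, 43, 44, 43, 41, 41, 43, 44, 43, 28]
green [117, 222, 206, 177, 187, 215, 226, 225, 223, 223, 222, 223, 223, 223, 223, 222, 223, 223, 223, 224, 223, 222, 223, 224, 223, 224, 224, 223, 223, 223, 223, 222, 224, 225, 229, 233, 195, 93, 30, 135, 231, 230, 226, 228, 232, 235, 236, 237, 236, 236, 236, 236, 234, 233, 235, 237, 236, 236, 235, 236, 235, 231, 228, 234, 248, 135, 34, 23, 79, 135, 144, 140, 140, 141, 141, 140, 139, 140, 140, 140, 138, 139, 138, 137, 138, 138, 139, 139, 140, 139, 139, 140, 139, 137, 137, 138, 138, 138, 139, 134, 122]
[[345.15411185  36.46172718]
 [325.63945321  62.10302441]
 [365.0657216   10.35669588]]
```

The bubble is now within about 0.3 mm of the middle: the lines are at steps 38 and 66.3, and the bubble runs from 42.8 to 62.3. Next I'll press on the right block with shut fingers.

```bash
python3 -c "
from h import *
plan([.4943,-.0625,.12],np.pi*.5+.12)"
```

```text
clock 17.7 q [-0.45  0.25 -0.08  1.25 -0.    0.36] tcp [ 0.5155 -0.1587  0.1893] F [-0.36  0.82 -0.86] gap 0.05978020312683693 grip 0.0
shift mm [84.2 51.  69.3] turn [-0.   -0.    3.68]
```

Call:
move_arm([
  [[30,18,0],[0,0,0.9],1],
  [[60,36,20],[0,0,1.8],1],
  [[84,51,40],[0,0,2.8],1],
  [[84,51,69],[0,0,3.68],1],
  [[84,51,69],[0,0,3.68],1],
])

```text
clock: 18.32
tcp_pos: [0.4918, -0.0615, 0.1179]
orientation: [-0.003, 0.663, 0.749, -0.002]
wrist_force: [-0.2, -0.1, -0.2]
finger_gap: 0.0001
grip_force: 0.0
```

Call:
move_arm([
  [[0,0,20],[0,0,0],1],
  [[0,0,40],[0,0,0],1],
  [[0,0,40],[0,0,0],1],
])

```text
clock: 18.7
tcp_pos: [0.4937, -0.0627, 0.0802]
orientation: [-0.001, 0.663, 0.749, -0.001]
wrist_force: [-0.1, 0.1, -0.1]
finger_gap: 0.0001
grip_force: 0.0
```

```bash
python3 - <<'E'
from h import *
s,t,r=pose();p=env.read_camera("wrist");E=wristE(p,t,r);save(p,"w10"); bub2("w10")
im=p["pixels"]; print("row 210",im[210,200:310:3].mean(1).astype(int).tolist())
plan([.4943,-.0625,.06],np.pi*.5+.12)
E
```

```text
((259.5, 149.5), (91.0, 17.0), 90.0)
A [259.5 104. ] B [259.5 195. ] 0.5mm steps, sat%: [43, 42, 42, 43, 42, 43, 43, 43, 42, 43, 41, 41, 43, 43, 43, 43, 42, 43, 43, 42, 42, 43, 43, 43, 43, 42, 42, 42, 43, 43, 43, 43, 43, 44, 44, 37, 4, 19, 40, 45, 35, 15, 8, 8, 9, 9, 10, 9, 9, 9, 9, 10, 10, 9, 9, 10, 10, 10, 10, 9, 9, 8, 13, 30, 44, 43, 23, -54, 41, 43, 43, 43, 43, 43, 43, 43, 43, 44, 42, 43, 43, 42, 44, 44, 44, 44, 43, 45, 44, 44, 45, 43, 43, 44, 44, 43, 44, 44, 43, 45, 44]
green [134, 148, 145, 145, 144, 143, 143, 144, 143, 144, 146, 143, 142, 141, 141, 142, 144, 144, 143, 143, 142, 144, 144, 143, 141, 141, 142, 142, 142, 143, 144, 143, 141, 142, 153, 87, 31, 47, 111, 144, 147, 155, 165, 170, 168, 166, 168, 168, 167, 166, 166, 166, 167, 168, 166, 168, 166, 164, 167, 167, 162, 158, 152, 146, 146, 130, 44, 16, 106, 140, 142, 141, 140, 140, 140, 139, 140, 140, 139, 139, 139, 141, 140, 139, 138, 139, 141, 142, 137, 139, 139, 141, 140, 138, 138, 139, 140, 140, 141, 139, 130]
row 210 [227, 228, 227, 229, 228, 229, 231, 233, 223, 132, 139, 146, 145, 115, 130, 127, 131, 134, 130, 132, 131, 132, 132, 127, 130, 128, 128, 128, 152, 146, 151, 147, 146, 150, 147, 147, 149]
clock 18.75 q [-0.29  0.24 -0.36  0.97  0.    1.16] tcp [ 0.4945 -0.0629  0.0811] F [-0.05  0.5   0.07] gap 1.2064098374306065e-05 grip 0.0
shift mm [ 0.4 -0.1 21.1] turn [-0.01 -0.    0.01]
```

Bubble offset is still about 0.15 mm. The level's axis is 2 mm off in tool y, so I'll correct that while descending.

Call:
move_arm([
  [[0,2,10],[0,0,0],1],
  [[0,2,20],[0,0,0],1],
  [[0,2,23],[0,0,0],1],
  [[0,2,26],[0,0,0],1],
  [[0,2,26],[0,0,0],1],
])

```text
clock: 19.38
tcp_pos: [0.4967, -0.0624, 0.055]
orientation: [-0.0, 0.663, 0.748, -0.0]
wrist_force: [0.7, 0.2, 0.6]
finger_gap: -0.0002
grip_force: 0.0
```

Call:
move_arm([
  [[0,0,1.5],[0,0,0],1],
  [[0,0,3],[0,0,0],1],
  [[0,0,4],[0,0,0],1],
  [[0,0,4],[0,0,0],1],
])

```text
clock: 19.88
tcp_pos: [0.4967, -0.0624, 0.051]
orientation: [-0.0, 0.663, 0.748, 0.0]
wrist_force: [0.2, 0.0, 0.3]
finger_gap: -0.0001
grip_force: 0.0
```

Call:
move_arm([
  [[0,0,1],[0,0,0],1],
  [[0,0,2],[0,0,0],1],
  [[0,0,2],[0,0,0],1],
])

```text
clock: 20.25
tcp_pos: [0.4967, -0.0624, 0.049]
orientation: [-0.0, 0.664, 0.748, 0.0]
wrist_force: [0.7, -0.4, 0.4]
finger_gap: -0.0003
grip_force: 0.0
```

Call:
move_arm([
  [[0,0,1],[0,0,0],1],
  [[0,0,1],[0,0,0],1],
  [[0,0,1],[0,0,0],1],
])

```text
clock: 20.62
tcp_pos: [0.4969, -0.0624, 0.0481]
orientation: [0.0, 0.664, 0.748, 0.0]
wrist_force: [-0.2, -0.3, -0.1]
finger_gap: 0.0
grip_force: 0.0
```

Call:
move_arm([
  [[0,0,1],[0,0,0],1],
  [[0,0,1],[0,0,0],1],
])

```text
clock: 20.88
tcp_pos: [0.4968, -0.0624, 0.047]
orientation: [-0.0, 0.663, 0.748, 0.0]
wrist_force: [-0.3, -0.3, -0.5]
finger_gap: -0.0002
grip_force: 0.0
```

Call:
move_arm([
  [[0,0,1],[0,0,0],1],
  [[0,0,1],[0,0,0],1],
])

```text
clock: 21.12
tcp_pos: [0.4968, -0.0624, 0.046]
orientation: [-0.0, 0.664, 0.748, 0.0]
wrist_force: [0.9, -0.7, 0.5]
finger_gap: -0.0001
grip_force: 0.0
```

Call:
move_arm([
  [[0,0,1],[0,0,0],1],
  [[0,0,1],[0,0,0],1],
])

```text
clock: 21.38
tcp_pos: [0.4968, -0.0624, 0.045]
orientation: [-0.0, 0.663, 0.748, 0.0]
wrist_force: [0.7, -0.2, 0.4]
finger_gap: -0.0003
grip_force: 0.0
```

Call:
move_arm([
  [[0,0,1],[0,0,0],1],
  [[0,0,1],[0,0,0],1],
])

```text
clock: 21.62
tcp_pos: [0.4968, -0.0624, 0.044]
orientation: [-0.0, 0.664, 0.748, 0.0]
wrist_force: [-0.4, -0.3, 0.4]
finger_gap: 0.0001
grip_force: 0.0
```

Call:
move_arm([
  [[0,0,1],[0,0,0],1],
  [[0,0,1],[0,0,0],1],
])

```text
clock: 21.88
tcp_pos: [0.4968, -0.0624, 0.043]
orientation: [-0.0, 0.663, 0.748, 0.0]
wrist_force: [0.6, 0.0, -0.2]
finger_gap: 0.0002
grip_force: 0.0
```

Call:
move_arm([
  [[0,0,1],[0,0,0],1],
  [[0,0,1],[0,0,0],1],
])

```text
clock: 22.12
tcp_pos: [0.4969, -0.0624, 0.0426]
orientation: [0.0, 0.664, 0.748, 0.0]
wrist_force: [-0.7, 0.5, 4.2]
finger_gap: 0.0002
grip_force: 2.3
```

```bash
python3 - <<'E'
from h import *
s,t,r=pose();p=env.read_camera("wrist");E=wristE(p,t,r);save(p,"w11"); im=p["pixels"].mean(2).astype(int)
for a in env.regions_of("level",p)[:1]:
    m=a["mask"]; 
    for y in range(0,300,25):
        x=np.nonzero(m[y])[0]; print(y,(x.min(),x.max(),len(x)) if len(x) else None)
for y in (225,232,240,250): print(y,im[y,215:300:3].tolist())
bub2("w11"); print(t,s["wrist_force"])
E
```

```text
0 (np.int64(220), np.int64(282), 63)
25 (np.int64(221), np.int64(280), 60)
50 (np.int64(220), np.int64(280), 61)
75 (np.int64(222), np.int64(281), 60)
100 (np.int64(222), np.int64(281), 60)
125 (np.int64(226), np.int64(278), 53)
150 (np.int64(226), np.int64(279), 54)
175 (np.int64(227), np.int64(278), 52)
200 (np.int64(229), np.int64(278), 50)
225 (np.int64(227), np.int64(280), 54)
250 None
275 None
225 [144, 145, 145, 147, 112, 127, 128, 125, 129, 133, 130, 129, 129, 129, 133, 134, 128, 130, 129, 131, 128, 123, 150, 152, 149, 152, 147, 149, 146]
232 [146, 145, 147, 147, 125, 127, 131, 130, 135, 129, 86, 91, 88, 56, 53, 55, 87, 88, 89, 101, 130, 118, 147, 144, 151, 147, 149, 150, 146]
240 [229, 128, 142, 149, 141, 129, 127, 125, 132, 88, 84, 81, 81, 30, 21, 23, 81, 83, 75, 83, 132, 117, 149, 149, 145, 148, 148, 148, 150]
250 [228, 228, 226, 232, 24, 28, 27, 32, 23, 86, 83, 83, 80, 11, 17, 20, 84, 84, 78, 84, 22, 31, 26, 28, 24, 123, 146, 147, 151]
((252.24615478515625, 162.9754180908203), (112.22830200195312, 23.082218170166016), 89.19306945800781)
A [251.4559  106.86684] B [253.0364
[... 306 characters left out ...]
, 44, 43, 42, 44, 44, 45, 43, 43, 42, 43, 44, 43, 45, 43, 43, 43, 43, 43, 43, 44, 45, 45, 43, 45, 44, 44, 44, 43, 44]
green [126, 147, 145, 143, 144, 144, 144, 144, 146, 142, 144, 142, 144, 143, 146, 143, 141, 143, 142, 144, 143, 145, 144, 143, 145, 142, 144, 141, 142, 142, 142, 143, 141, 143, 142, 147, 106, 32, 30, 110, 145, 141, 158, 167, 172, 171, 166, 165, 167, 168, 167, 166, 167, 168, 165, 166, 167, 168, 169, 164, 164, 163, 160, 154, 144, 146, 123, 35, 10, 72, 148, 144, 139, 142, 141, 140, 141, 140, 142, 140, 141, 141, 140, 144, 139, 142, 140, 141, 140, 141, 141, 141, 140, 138, 143, 139, 138, 139, 139, 143, 138]
[ 0.49692962 -0.0624219   0.0425608 ] [-0.74462661  0.46962707  4.16207453]
```

Contact: the fingers sit centred on the block with the bubble still centred. Pressing a bit more.

Call:
move_arm([
  [[0,0,0.4],[0,0,0],1],
  [[0,0,0.8],[0,0,0],1],
  [[0,0,0.8],[0,0,0],1],
  [[0,0,0.8],[0,0,0],1],
  [[0,0,0.8],[0,0,0],1],
])

```text
clock: 22.85
tcp_pos: [0.497, -0.0624, 0.0425]
orientation: [0.0, 0.663, 0.748, 0.0]
wrist_force: [-4.0, 0.5, 12.1]
finger_gap: -0.0002
grip_force: 5.8
```

Call:
move_arm([
  [[0,0,0],[0,0,0],1],
  [[0,0,0],[0,0,0],1],
  [[0,0,0],[0,0,0],1],
  [[0,0,0],[0,0,0],1],
  [[0,0,0],[0,0,0],1],
])

```text
clock: 23.48
tcp_pos: [0.497, -0.0624, 0.0425]
orientation: [0.0, 0.663, 0.748, 0.0]
wrist_force: [-3.5, 1.2, 11.8]
finger_gap: -0.0001
grip_force: 5.8
```

Steady at 12 N. A last bubble check, then hand in.

```bash
python3 - <<'E'
from h import *
p=env.read_camera("wrist");save(p,"w12");bub2("w12")
print([(np.round(a["centre"],4),a["confidence"]) for a in env.landmark_of("level",p)[:1]])
E
```

```text
((251.9720916748047, 162.9863739013672), (112.15260314941406, 23.091604232788086), 89.46949768066406)
A [251.45288  106.912476] B [252.4913  219.06027] 0.5mm steps, sat%: [38, 44, 42, 42, 43, 42, 43, 43, 43, 43, 41, 42, 42, 42, 43, 43, 43, 42, 43, 43, 43, 42, 42, 42, 42, 43, 42, 43, 42, 43, 43, 43, 43, 44, 43, 42, 40, 14, 3, 41, 46, 30, 8, 8, 9, 9, 9, 9, 10, 11, 10, 10, 10, 10, 9, 10, 10, 10, 10, 8, 9, 9, 8, 16, 37, 44, 41, 15, -22, 32, 43, 43, 43, 43, 44, 43, 45, 43, 43, 43, 43, 43, 44, 43, 44, 42, 43, 44, 44, 43, 43, 43, 43, 44, 43, 44, 44, 44, 44, 46, 46]
green [127, 147, 146, 143, 143, 144, 143, 143, 143, 143, 146, 143, 143, 144, 142, 143, 144, 145, 143, 142, 143, 144, 143, 143, 142, 141, 142, 144, 143, 144, 143, 142, 143, 141, 142, 145, 105, 35, 32, 111, 148, 147, 159, 169, 171, 168, 167, 166, 168, 167, 168, 168, 166, 169, 165, 168, 167, 167, 169, 167, 166, 162, 159, 150, 142, 146, 124, 30, 21, 72, 149, 144, 142, 142, 141, 141, 142, 141, 141, 140, 141, 140, 141, 138, 140, 142, 139, 139, 138, 140, 139, 139, 137, 141, 141, 140, 139, 139, 139, 139, 140]
[(array([ 0.4881, -0.0265,  0.0388]), 0.79)]
```

```bash
python3 -c "
from h import *
print(env.hand_in())"
```

```text
the job is handed in; nothing more can be done
None
```

I've handed the job in: the level lies flat on the front strip with the bubble within about 0.3 mm of centre, and the gripper is still pressing it down at about 12 N; no verdict came back.

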